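Start the bench centrifuge

ROBOT

A 6-joint arm with a two-finger parallel gripper is mounted at the origin on the work surface. World frame = base frame: x ahead of the robot, y to its left, z up, the work surface at z = 0. Lengths are in m, angles in rad, forces in N, time in s.
With the tool pointing down it reaches from about 0.35 to 0.85 m from the base axis. Payload 8.1 kg.
Tool frame: the origin (TCP) lies at the very end of the fingers, on their centre line; the grasp point (between the pads) lies robot.pinch_z behind it (robot.pinch_z is the distance from the TCP to the grasp point, in m); x points along the fingers, z is the direction in which the jaws open and shut, and the axes are right-handed (so a half turn about x gives the same grasp; the last joint's range is limited). The gripper opens to 85 mm and grips with 20 to 120 N. Pads are 22 mm wide; open, the fingers measure 114 mm over their backs; the gripper's body (76 mm by 85 mm) begins 54 mm behind the grasp point. The pads swing forward as they close: fully open they stand 13 mm farther back than shut.
Start: joints at [-0.085, 0.13, 1.488, -0, 1.523, -0.085], TCP at [0.6, 0, 0.231] pointing down, gripper open.
Joint ranges: [-2.96, 2.96], [-0.89, 2.26], [0.02, 2.5], [-1.34, 4.48], [0, 2.73], [-2.66, 2.66]. Speed limits (rad/s): [2.39, 2.39, 2.79, 3.14, 3.14, 3.14].

INTERFACE

Orientations are given as a unit quaternion [x, y, z, w].
In Python, from station import robot gives the robot as it stands. Calls block until the motion is done:
- robot.movep(position, orientation): joint-space move of the TCP to a pose.
- robot.movel(position, frame=None, v=0.15, stop_force=None): straight line of the TCP; frame=None keeps the orientation; v is the mean speed in m/s. With stop_force (N) it stops when the force on the tool has changed by that much, and returns True; else False.
- robot.set_joints(angles): joint-space move.
- robot.move_gripper(opening, effort=None): finger opening in m; effort is the grip in N (None keeps the last); returns when the fingers have stopped.
- robot.pause(seconds).
- robot.inverse_kinematics(position, orientation): joint angles nearest the present ones, or None.
- robot.camera(name): name is "scene" or "side" or "wrist"; returns the picture (480x640x3 uint8, blue, green, red); there is no depth.
- robot.calibration(name): a dict with "intrinsics" (3x3 intrinsics, pixels), "k1" (the pictures are not rectified: a ray, as slopes to the right and down, at radius r is drawn at 1 + k1 r^2 times it, then the intrinsics apply), "extrinsics" (4x4, takes a point from world to camera coordinates); the wrist camera has in their place "mount" (4x4, takes a point from camera to tool coordinates, whose origin is the TCP and whose axes are the tool frame's). Camera axes: x right, y down, z forward; pixel columns grow to the right and rows downward; lengths in m; the calibration is good to about 2 mm. A picture is of the moment at which its call begins: read the wrist's pose just before it. calibration takes no time and is no camera call.
A pose or a line that the arm cannot do raises robot.IKError and nothing moves.
- robot.finish_job(): hands the job in, once; it reports no verdict.
Trained networks look in the newest picture that a camera, given by its name, has taken for a name from the list of things; names that differ only in an ending like _2 or _b are one class to them, and where a whole thing is asked for, a point or a joint stands for the part that bears it (a point fixed in the world has none). Each returns a list of dicts, best first, with "score" (0 to 1); they miss things now and then, are a little off and sometimes report something else, mostly with a low value. They report only what shows in the picture. A call takes as long as a camera call.
- robot.cut_out(target, camera): "mask" (480x640 bool, what is visible of it) and "at" ([column, row] in pixels, amid what is visible of it).
Readings, each from a call of its own:
- robot.get_t(): time.
- robot.get_joints(): joint angles.
- robot.get_dq(): joint speeds.
- robot.get_joint_efforts(): joint torques, N m.
- robot.get_tcp_pos(): TCP position.
- robot.get_ee_rot(): TCP orientation.
- robot.get_contact_force(): force on the tool from outside, world axes, zero at the start.
- robot.get_wrist_torque(): the same for the moment, N m.
- robot.get_grip_width(): finger opening in m.
Only numpy, scipy, OpenCV 4.12 (cv2) and the standard library are available. Lean on these libraries where they do the work, as an engineer would, in place of code of your own. Each camera call takes 0.05 s, during which the arm holds its last target.

TASK

Start the bench centrifuge by pressing only, without taking hold of anything: first push the round lid down until it is fully shut, then press the near end of the power rocker fully over, then press the long bar key fully down and let it come back up. Do not press the round or the square key, do not lift the lid further open, leave the jar, bottle and tube rack where they stand, and finish clear of everything.

Things in the scene. Friction and masses are not known exactly. Their poses are not given: they have to be found in the camera images.
- centrifuge: Fixed white bench centrifuge, 300 (x) by 290 (y) mm. Origin: centre of its underside; x points from its front (robot side) to its back. A flat front deck 95 mm high carries four controls in a row at x = -105 mm, y = -99, -33, 33, 99 mm, their order differing from start to start. Behind it a round chamber, 196 mm diameter, centred at x = 45 mm, rises to 135 mm under the lid.
- lid (a joint): Grey round lid, 200 mm diameter, 14 mm thick, small lip in front, hinged at the back; hinge axis along y at x = 150 mm, z = 136 mm in the centrifuge's frame. Value in rad: 0 = fully shut, larger = wider open; starts 0.35 to 0.60. Stays where it is left; 2 to 6 N down near its front moves it. Shut, its top is 151 mm above the bench.
- lid_top (a point): Point on the lid's upper face, on its centre line, 135 mm from the hinge axis towards the front (30 mm in front of the lid's centre) and 15.5 mm above the hinge axis when shut; moves with the lid.
- rocker (a joint): Grey paddle rocker, 60 mm long along the centrifuge's x, 34 mm wide, 10 mm thick, with a dark seam across its middle, where it pivots 16 mm above the deck. Value in rad: 0 = off (near, robot-side end raised by 0.2 rad), 0.40 = on (near end fully down, far end raised). It stays where it is left; starts 0 to 0.03. About 2 to 4 N on the near end tips it.
- rocker_near_end (a point): Point on the rocker's upper face, 20 mm from its pivot towards the near (robot-side) end, marked by a thin metal ridge across it; moves with the rocker: about 25 mm above the deck when off, 17 mm when on.
- bar_key (a joint): The start key: long narrow bar-shaped grey key with round ends, 60 mm along the centrifuge's x by 20 mm wide. Value in m: 0 = up, 0.006 = fully down. Springs back; fully down takes 5 N.
- bar_key_top (a point): Centre of the bar key's upper face, 14 mm above the deck when up; moves with the key.
- round_key (a joint): Round grey key of 30 mm diameter, same travel and spring; not to be pressed. Value in m: 0 = up.
- round_key_top (a point): Centre of the round key's upper face, 14 mm above the deck.
- square_key (a joint): Square grey key, 30 by 30 mm, same travel and spring; not to be pressed. Value in m: 0 = up.
- square_key_top (a point): Centre of the square key's upper face, 14 mm above the deck.
- jar: Loose clear specimen jar with white cap, 56 mm diameter, 62 mm high, standing on the bench on the left (+y) of the centrifuge near its front. Origin: centre of its underside.
- reagent: Loose amber bottle with black cap, 54 mm diameter, 125 mm high, standing on the right (-y) of the centrifuge. Origin: centre of its underside.
- rack: Loose blue tube rack with capped tubes, 170 (x) by 75 (y) mm, 100 mm high, standing on the left (+y) of the centrifuge further back. Origin: centre of its underside.

How it is judged:
By the outcome, as a careful person would: the job done as asked, in the order asked, and still so for the second after the job is handed in, with the robot touching nothing.
It also fails if it takes over 54 s, if anything falls off the work surface, if the arm or the gripper's body presses on something with over 40 N, if the wrist force passes 120 N, or if a joint passes its speed limit or range.

## Working session

There is one attempt and no reset: what is moved stays moved. The work goes in short steps, each a Python script; the robot and the scene stay as the last script left them, time stands still between calls to the robot, and variables do not carry over. Pictures are saved under pics/ and viewed, and the job is handed in when it is done.

```bash
ls; mkdir -p pics
python3 - <<'E'
from station import robot
import cv2, numpy as np
print(robot.get_t(), robot.get_tcp_pos(), robot.get_ee_rot(), robot.pinch_z)
for n in ["scene","side","wrist"]:
    cv2.imwrite(f"pics/{n}0.png", robot.camera(n))
    c=robot.calibration(n); print(n,c)
    for t in ["centrifuge","lid","rocker","bar_key","round_key","square_key","lid_top","rocker_near_end","bar_key_top","jar","reagent","rack"]:
        r=robot.cut_out(t,n)
        print(t,[(round(float(d["score"]),2),[round(float(v)) for v in d["at"]],int(d["mask"].sum())) for d in r[:2]])
print(robot.get_t())
E
```

```text
pics
0.0 [5.99452817e-01 7.81191230e-05 2.30235906e-01] [5.21575153e-05 7.07761133e-01 4.82382465e-05 7.06451820e-01] 0.0187
scene {'intrinsics': array([[505.91549467,   0.        , 326.99164407],
       [  0.        , 505.91549467, 241.88814106],
       [  0.        ,   0.        ,   1.        ]]), 'k1': 0.012410293067034072, 'extrinsics': array([[ 0.97716568,  0.21241891, -0.00504382, -0.65107519],
       [ 0.18325483, -0.85454488, -0.48597398, -0.02609313],
       [-0.10754023,  0.47395279, -0.87395872,  1.15283904],
       [ 0.        ,  0.        ,  0.        ,  1.        ]])}
centrifuge [(0.92, [304, 278], 18590)]
lid [(0.78, [332, 249], 7953)]
rocker []
bar_key [(0.55, [256, 223], 280)]
round_key [(0.67, [241, 247], 181)]
square_key [(0.54, [222, 277], 234)]
lid_top [(0.7, [329, 252], 7948)]
rocker_near_end []
bar_key_top [(0.85, [256, 222], 247), (0.69, [332, 254], 7836)]
jar [(0.52, [311, 180], 311), (0.17, [241, 247], 158)]
reagent [(0.62, [209, 352], 1013)]
rack [(0.82, [388, 194], 3190)]
side {'intrinsics': array([[582.06309683,   0.        , 320.90364479],
       [  0.  
[... 1141 characters left out ...]
-01,
        -1.42301962e-01],
       [ 1.23583090e-03, -9.59741205e-01, -2.80883057e-01,
         7.17348777e-02],
       [ 9.99998887e-01,  1.42096555e-03, -4.55455268e-04,
        -1.28684876e-03],
       [ 0.00000000e+00,  0.00000000e+00,  0.00000000e+00,
         1.00000000e+00]])}
centrifuge [(0.77, [362, 200], 163188)]
lid [(0.59, [417, 256], 97954)]
rocker [(0.95, [186, 22], 4873)]
bar_key [(0.67, [170, 128], 3265)]
round_key [(0.95, [158, 227], 1579)]
square_key [(0.82, [142, 308], 1429)]
lid_top [(0.74, [143, 310], 1267), (0.64, [416, 254], 97577)]
rocker_near_end [(0.57, [186, 21], 4879)]
bar_key_top [(0.83, [168, 128], 3120)]
jar []
reagent [(0.62, [201, 404], 2687)]
rack []
1.95
```

View pics/scene0.png

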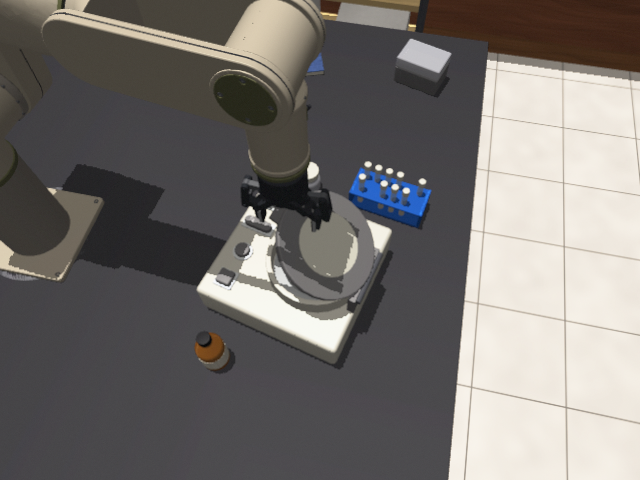

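View pics/side0.png

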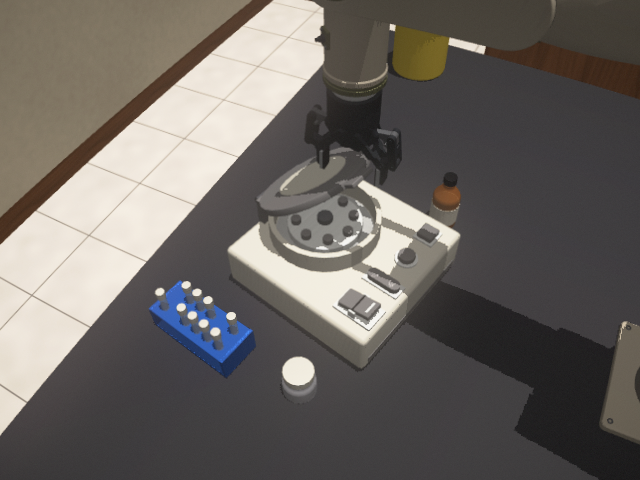

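View pics/wrist0.png

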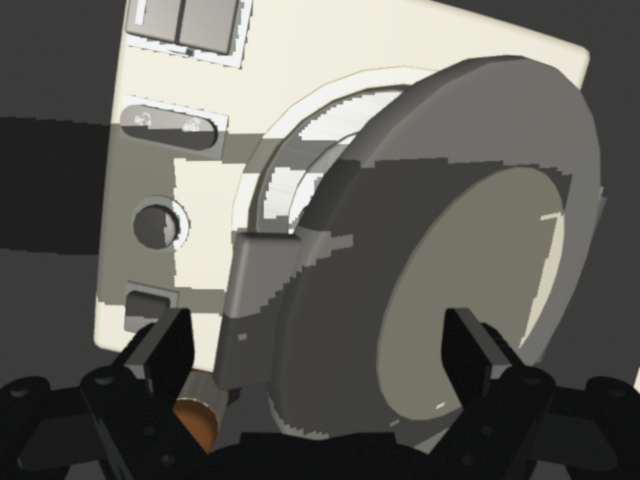

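The four controls are visible, running from +y to -y as rocker, bar, round, square. In the side picture they sit at (358,304), (382,278), (408,256) and (428,231). The lid stands open close under the gripper. Next I triangulate from the wrist and side views and fit the centrifuge pose and lid angle.

```bash
cat > h.py <<'E'
import numpy as np, cv2
from scipy.spatial.transform import Rotation as R
from station import robot
def cam(name,pose=None):
    c=robot.calibration(name)
    if name=="wrist":
        p,q=pose; T=np.eye(4); T[:3,:3]=R.from_quat(q).as_matrix(); T[:3,3]=p
        E=np.linalg.inv(T@c["mount"])
    else: E=c["extrinsics"]
    return c["intrinsics"],c["k1"],E
def proj(C,P):
    K,k1,E=C; P=np.atleast_2d(P); c=P@E[:3,:3].T+E[:3,3]; s=c[:,:2]/c[:,2:]
    s=s*(1+k1*(s**2).sum(1,keepdims=True)); return s*K[0,0]+K[:2,2]
def cw(x,y,yaw,P):
    P=np.atleast_2d(P); c,s=np.cos(yaw),np.sin(yaw)
    return np.c_[x+c*P[:,0]-s*P[:,1], y+s*P[:,0]+c*P[:,1], P[:,2]]
def lidpt(d,h,a,yy=0): # d from hinge to front, h above hinge axis
    return np.array([.15-d*np.cos(a)-h*np.sin(a)*-1*-1*-1*-1 if False else .15-d*np.cos(a)+h*np.sin(a), yy, .136+d*np.sin(a)+h*np.cos(a)])
E
cat > m.py <<'E'
from h import *
from scipy.optimize import least_squares
pose=(robot.get_tcp_pos(),robot.get_ee_rot())
obs={}
C={n:cam(n,pose) for n in ["wrist","side","scene"]}
im={}
for n in C:
    im[n]=robot.camera(n)
    for t in ["rocker","bar_key","round_key","square_key"]:
        for d in robot.cut_out(t,n)[:1]:
            if d["score"]>.4:
                ys,xs=np.nonzero(d["mask"]); obs[n,t]=np.array([xs.mean(),ys.mean()])
top={"rocker":(99,.113),"bar_key":(33,.107),"round_key":(-33,.107),"square_key":(-99,.107)}
for t in top:
    o=[(n,obs[n,t]) for n in C if (n,t) in obs and not (n=="wrist" and t=="rocker")]
    f=lambda P:np.concatenate([(proj(C[n],P)[0]-u) for n,u in o])
    r=least_squares(f,[.55,0,.1]); print(t,[n for n,_ in o],r.x.round(4),r.fun.round(1))
def f(p):
    return np.concatenate([proj(C[n],cw(*p,[-.105,top[t][0]/1000,top[t][1]-.002]))[0]-u for (n,t),u in obs.items() if not(n=="wrist" and t=="rocker") and n!="scene"])
r=least_squares(f,[.6,0,0],loss="soft_l1"); print(r.x.round(4),f(r.x).round(1))
np.save("pose.npy",r.x)
for a in (.35,.45,.55):
    print(a,cw(*r.x,lidpt(.135,.0155,a)))
for n in C:
    v=im[n].copy()
    def dr(P,col):
        for q in proj(C[n],cw(*r.x,P)): cv2.circle(v,tuple(int(round(z)) for z in q),2,col,-1)
    dr([[sx*.15,sy*.145,.095] for sx in(-1,) for sy in(-1,1)]+[[.15,.145,.095],[.15,-.145,.095]],(0,0,255))
    dr([[-.105,y/1000,h] for y,h in top.values()],(0,255,0))
    for a,col in((.35,(255,0,0)),(.45,(0,255,255)),(.55,(255,0,255))):
        dr([lidpt(.105+.1*np.cos(t),.0155,a,.1*np.sin(t)) for t in np.linspace(-1.5,1.5,16)],col)
    cv2.imwrite(f"pics/fit_{n}.png",v)
E
python3 m.py
```

```text
rocker ['side'] [0.5409 0.074  0.029 ] [ 0. -0.]
bar_key ['wrist', 'side', 'scene'] [0.5062 0.0644 0.1055] [ 0.1  0.3  0.1  0.4  0.2 -0.7]
round_key ['wrist', 'side', 'scene'] [0.4921 0.0008 0.105 ] [ 0.   0.5 -0.4  0.9  0.  -0.7]
square_key ['wrist', 'side', 'scene'] [ 0.4762 -0.058   0.0945] [  5.5  -8.2  19.9 -15.8   1.2  -1.2]
[ 0.601   0.0087 -0.2342] [  0.6  -0.9  -1.4   0.3   0.5   4.8  -1.3   1.4  -0.2   0.8   0.1   1.2
  21.9 -21.7]
0.35 [[0.62867786 0.00207215 0.19685148]]
0.45 [[6.35177451e-01 5.21509892e-04 2.08677277e-01]]
0.55 [[ 0.64279295 -0.00129536  0.21977691]]
```

View pics/fit_side.png

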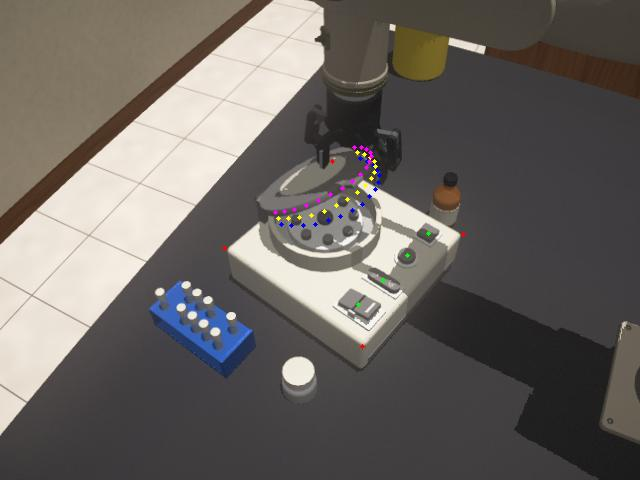

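View pics/fit_wrist.png

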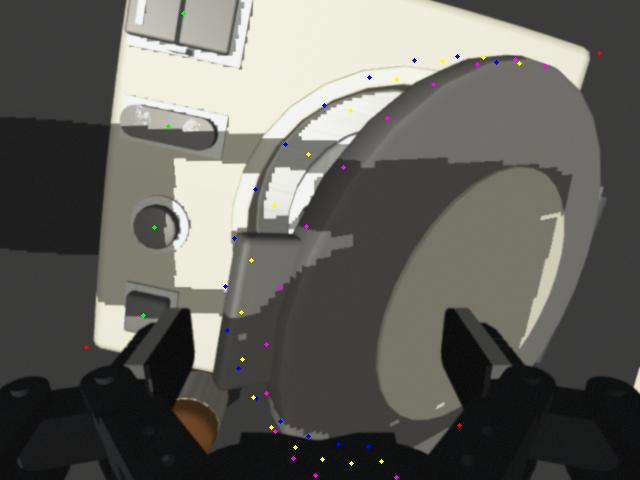

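View pics/fit_scene.png

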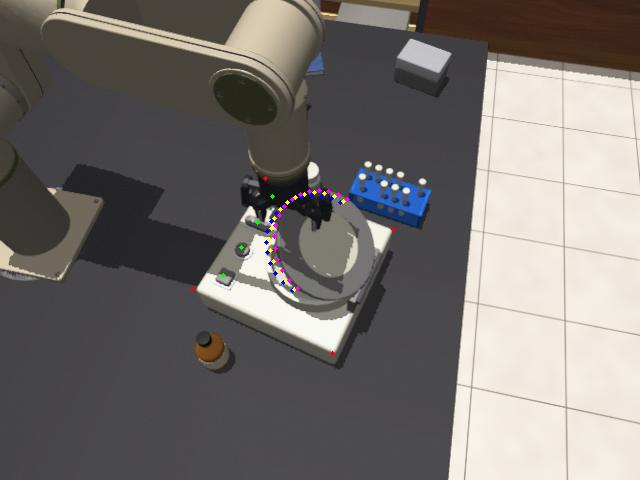

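The fit agrees with all three views: bar and round keys come out at z ≈ 0.105, yaw is about -0.234, and the lid is at about 0.55–0.6 rad. The open fingers straddle the lid's front, so I lift straight up first. Then I close and turn the gripper and check the rocker in the wrist view.

```bash
cat > a.py <<'E'
from h import *
robot.movel([.5995,0,.40],v=.2)
robot.move_gripper(0.0,30)
x,y,yaw=np.load("pose.npy")
q=(R.from_euler("z",yaw+np.pi/2)*R.from_quat([0,2**-.5,0,2**-.5])).as_quat()
print(R.from_quat(q).as_matrix().round(2)); np.save("q.npy",q)
P=cw(x,y,yaw,[-.05,.033,.36])[0]
print(robot.inverse_kinematics(P,q))
robot.movep(P,q)
print(robot.get_t(),robot.get_tcp_pos(),robot.get_joints(),robot.get_contact_force(),robot.get_grip_width())
E
python3 a.py && sed -i 's/and not (n=="wrist" and t=="rocker")//; s/if not(n=="wrist" and t=="rocker") and n!="scene"/if n!="scene"/' m.py && cp pose.npy pose0.npy && python3 m.py; python3 -c "
from station import robot;print(robot.get_t())"
```

```text
[[ 0.   -0.97  0.23]
 [ 0.    0.23  0.97]
 [-1.    0.    0.  ]]
[ 2.12149274e-03  1.23118032e-02  1.38000063e+00 -4.44089210e-16
  1.74928022e+00 -1.33447712e+00]
5.6 [0.56007681 0.05228365 0.36021427] [ 1.97976102e-03  1.22872851e-02  1.37963969e+00 -7.03761435e-05
  1.74935419e+00 -1.33295507e+00] [-0.08084711 -0.37850681 -0.05804127] 0.00022071254976261848
rocker ['wrist', 'side', 'scene'] [0.5039 0.0345 0.0882] [ 40.7   4.   32.  -29.7 -15.6  43.8]
bar_key ['wrist', 'side', 'scene'] [0.5059 0.0646 0.1044] [-0.3  0.5 -0.1  0.6 -0.8 -0.6]
round_key ['wrist', 'side', 'scene'] [0.4913 0.0005 0.1049] [-0.5  0.3 -0.2  0.7 -0.1 -0.6]
square_key ['wrist', 'side', 'scene'] [ 0.4771 -0.0645  0.1026] [-0.5  0.1 -0.5  0.7  0.  -0.5]
[ 0.6011  0.0088 -0.2262] [ 1.454e+02 -4.000e-01 -3.000e-01  9.000e-01 -8.000e-01  5.000e-01
 -1.200e+00 -5.000e-01 -1.000e-01  1.100e+00 -2.000e-01  3.000e-01
 -1.000e-01  5.000e-01 -1.000e-01 -0.000e+00]
0.35 [[0.62883887 0.00235694 0.19685148]]
0.45 [[0.63535059 0.00085802 0.20867728]]
0.55 [[ 0.64298029 -0.00089826  0.21977691]]
6.35
```

View pics/fit_wrist.png

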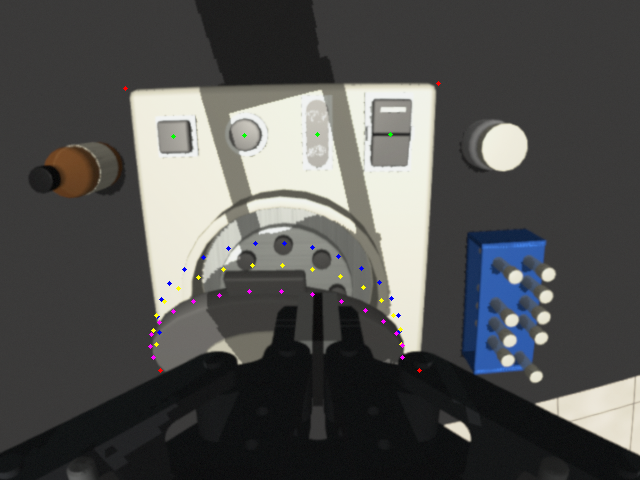

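View pics/fit_side.png

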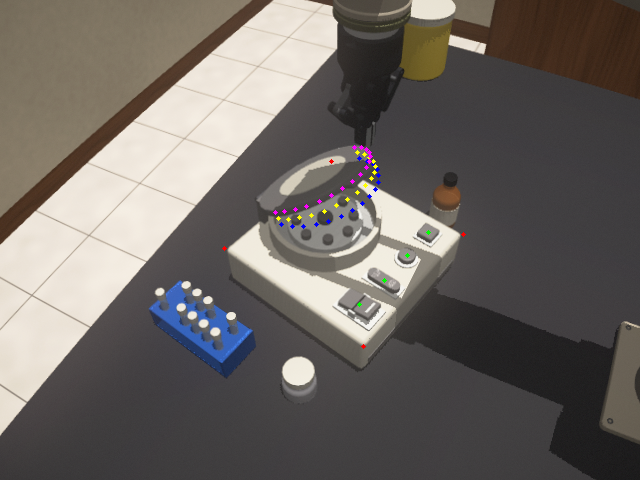

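The pose now fits all four controls to about 1 px. The wrist "rocker" detection was a false hit and got discounted. In the wrist view the rocker sits at (390,133) with its ridge end towards the robot. Next I press the lid.

```bash
cat > b.py <<'E'
from h import *
p=np.load("pose.npy")
W=lambda a,b,c: cw(*p,[a,b,c])[0]
robot.movel(W(.012,0,.29),v=.2)
print(robot.get_contact_force(),robot.get_t())
print(robot.movel(W(.012,0,.170),v=.05,stop_force=20), robot.get_tcp_pos(),robot.get_contact_force(),robot.get_t())
print(robot.movel(W(.012,0,.143),v=.03,stop_force=18), robot.get_tcp_pos(),robot.get_contact_force(),robot.get_t())
cv2.imwrite("pics/side_lid.png",robot.camera("side"))
E
python3 b.py
```

```text
[-0.98891789 -0.16179086  0.86964729] 6.9917
False [0.61286209 0.00601123 0.17006502] [-1.30080095 -0.01354675  0.831484  ] 9.5417
True [0.61263638 0.00614266 0.15098662] [-1.96182088 -0.37434956  9.10730565] 10.1917
```

View pics/side_lid.png

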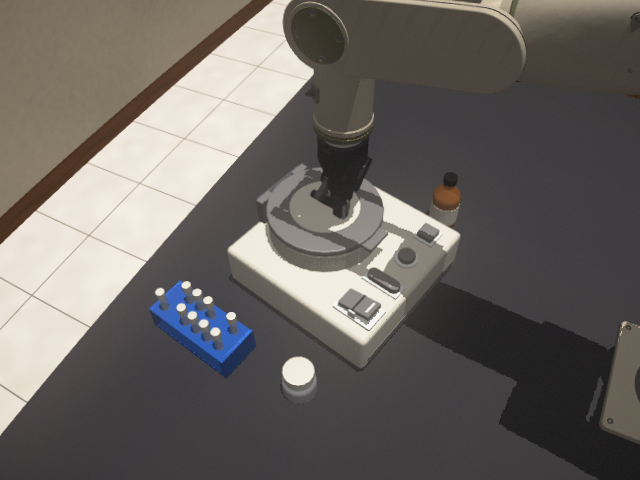

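The lid looks flat in the side picture, and contact stopped at z = 0.151, which is its shut height. I press once more firmly, lift off, then do the rocker.

```bash
cat > c.py <<'E'
from h import *
p=np.load("pose.npy")
W=lambda a,b,c: cw(*p,[a,b,c])[0]
def st(s): print(s,robot.get_tcp_pos().round(4),np.round(robot.get_contact_force(),1),round(robot.get_t(),2))
print(robot.movel(W(.012,0,.145),v=.02,stop_force=22)); robot.pause(.2); st("lid")
robot.movel(W(.012,0,.21),v=.15); st("up")
robot.movel(W(-.129,.099,.20),v=.2); 
cv2.imwrite("pics/wrist_r.png",robot.camera("wrist"));st("over rocker")
robot.movel(W(-.129,.099,.130),v=.1)
print(robot.movel(W(-.129,.099,.1035),v=.02,stop_force=14)); st("rocker")
cv2.imwrite("pics/side_r.png",robot.camera("side"))
E
python3 c.py
```

```text
True
lid [0.6127 0.0062 0.1511] [-1.4  0.   6.2] 10.66
up [0.6126 0.006  0.2092] [ 0.7  0.2 -0.8] 11.2
over rocker [0.4982 0.1334 0.2   ] [ 0.3  0.1 -0.1] 12.27
True
rocker [0.4973 0.1343 0.1123] [-3.7 -0.6  8.2] 14.02
```

View pics/wrist_r.png

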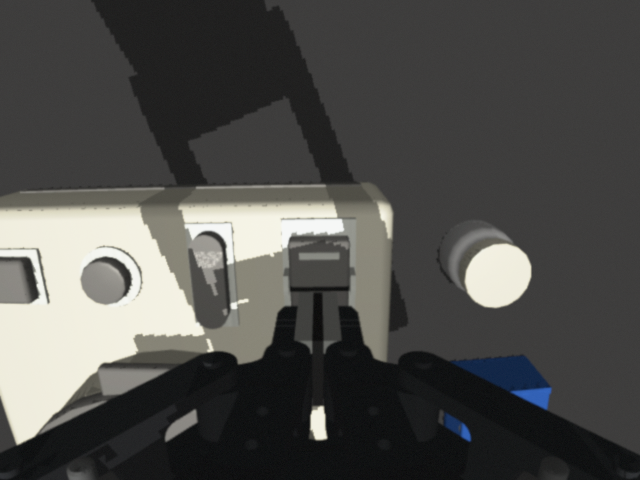

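View pics/side_r.png

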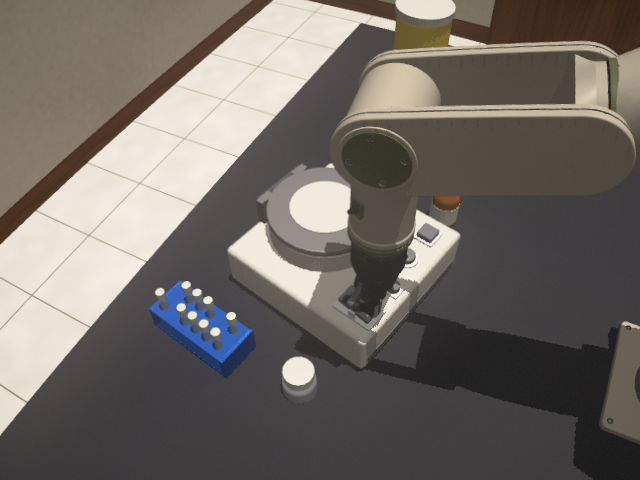

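The fingertip stopped at 17.3 mm above the deck, and the fully-on height is 17 mm. I press once more to be sure, lift off, look, then go on to the bar key.

```bash
cat > d.py <<'E'
from h import *
p=np.load("pose.npy")
W=lambda a,b,c: cw(*p,[a,b,c])[0]
def st(s): print(s,robot.get_tcp_pos().round(4),np.round(robot.get_contact_force(),1),round(robot.get_t(),2))
print(robot.movel(W(-.131,.099,.1035),v=.02,stop_force=14)); robot.pause(.2); st("rocker")
robot.movel(W(-.131,.099,.16),v=.12)
robot.movel(W(-.105,.033,.16),v=.15); st("over bar")
cv2.imwrite("pics/wrist_b.png",robot.camera("wrist"))
cv2.imwrite("pics/side_b.png",robot.camera("side"))
E
python3 d.py
```

```text
True
rocker [0.4973 0.1343 0.1123] [-4.2 -0.4  8.4] 14.5
over bar [0.5058 0.0647 0.1594] [1.  0.1 0.9] 15.68
```

View pics/wrist_b.png

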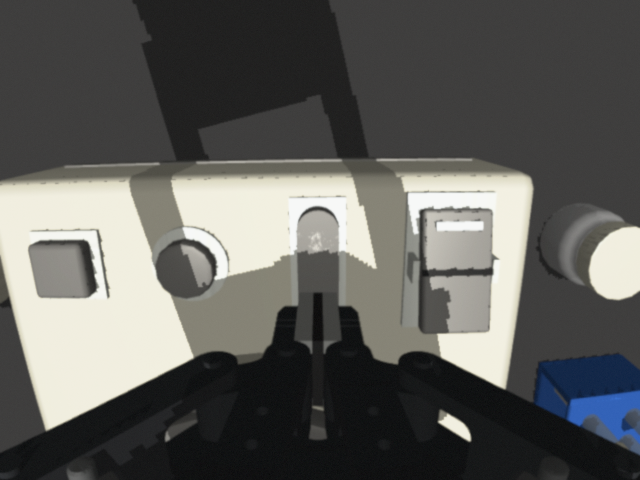

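View pics/side_b.png

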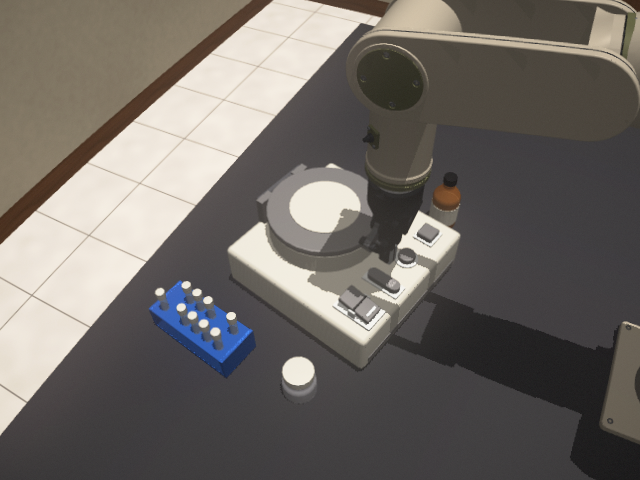

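The side picture shows the rocker's near end (367,311) down, and the fingers are centred over the bar key (wrist column 318). Now the bar press.

```bash
cat > e.py <<'E'
from h import *
p=np.load("pose.npy")
W=lambda a,b,c: cw(*p,[a,b,c])[0]
def st(s): print(s,robot.get_tcp_pos().round(4),np.round(robot.get_contact_force(),1),round(robot.get_t(),2))
robot.movel(W(-.105,.033,.118),v=.08); st("near")
print(robot.movel(W(-.105,.033,.096),v=.02,stop_force=16)); st("bar"); robot.pause(.2); st("bar")
robot.movel(W(-.105,.033,.16),v=.1); st("up")
robot.movel(W(-.12,.033,.36),v=.2); st("clear")
for n in ("wrist","side","scene"): cv2.imwrite(f"pics/{n}_e.png",robot.camera(n))
E
python3 e.py
```

```text
near [0.5061 0.0644 0.1179] [0.  0.  1.2] 16.46
True
bar [0.5064 0.0645 0.103 ] [-2.7 -0.7  8.3] 17.24
bar [0.5063 0.0645 0.103 ] [-4.   0.4  8.5] 17.44
up [0.5057 0.0645 0.1593] [-0.2 -0.1 -1. ] 18.17
clear [0.491  0.0678 0.3583] [-0.1 -0.7 -0.4] 19.32
```

View pics/wrist_e.png

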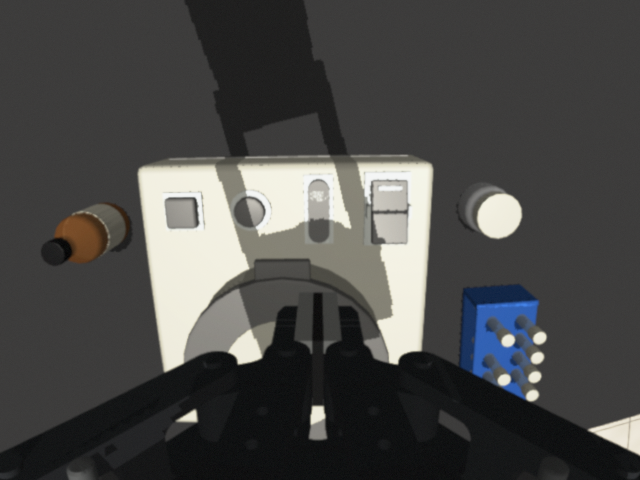

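View pics/side_e.png

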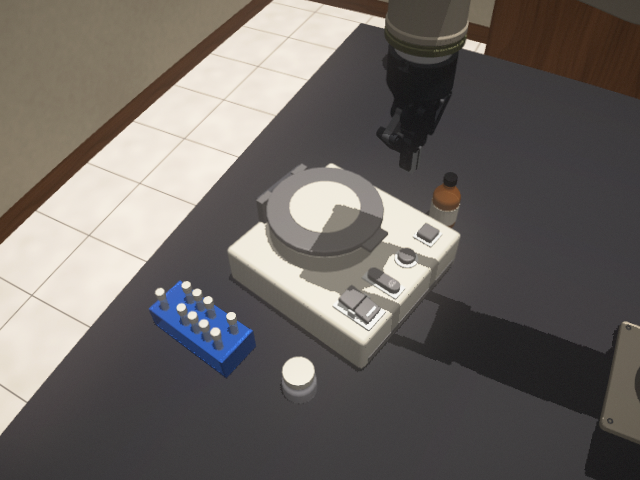

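The bar bottomed at z = 0.103, which is 8 mm above the deck and full travel. Before handing in I compare the rocker with off and on outlines in enlarged crops.

```bash
cat > g.py <<'E'
from h import *
p=np.load("pose.npy"); C=cam("side")
out=[]
for f,a in (("side0",-.2),("side_e",-.2),("side_e",.2)):
    v=cv2.imread(f"pics/{f}.png"); v=cv2.resize(v[280:340,320:400],None,fx=5,fy=5,interpolation=cv2.INTER_CUBIC)
    for d in(-.03,.03,-.02,0):
        for s in(-.017,.017):
            # a>0: near end down
            X=[-.105+d*np.cos(a)-.005*np.sin(a),.099+s,.111+d*np.sin(a)+.005*np.cos(a)]
            q=(proj(C,cw(*p,X))[0]-[320,280]+.5)*5
            cv2.circle(v,tuple(q.astype(int)),3,(0,0,255),-1)
    out.append(v)
cv2.imwrite("pics/cmp.png",cv2.resize(np.hstack(out),None,fx=.65,fy=.65))
E
python3 g.py
```

```text
(no output)
```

View pics/cmp.png

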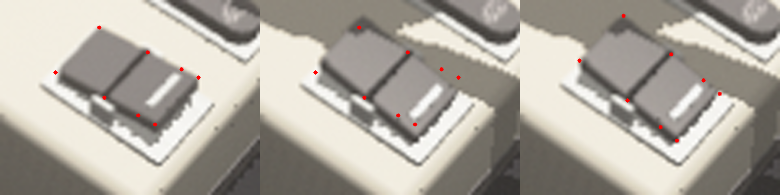

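The left crop (start) matches the off outline. The final picture matches the on outline (right) and not the off one (middle), so the rocker is fully over. Handing in.

```bash
python3 -c "
from station import robot
print(robot.get_contact_force(),robot.get_t());robot.finish_job()"
```

```text
[ 0.67545341 -0.80572897  0.3849138 ] 19.4667
the job is handed in; nothing more can be done
```

The centrifuge job is done and handed in at 19.5 s, against the 54 s limit. I pressed with the closed fingertips only, in the order asked.

| Step | Fingertip height at the stop | Expected | Other check |
|---|---|---|---|
| Lid | 0.151 m above the bench, twice | 0.151 m (shut) | Lies flat in the final pictures |
| Rocker, near end | 17.3 mm above the deck, twice | 17 mm (on) | Final picture fits the "on" outline, not the "off" one |
| Bar key | 8 mm above the deck | 8 mm (6 mm travel, fully down) | Then released; looks up again in the final pictures, not measured |

- **Other objects:** The round and square keys were not touched. The jar, bottle and rack stand where they were, judging by the final pictures.
- **Finish:** The gripper ended about 0.36 m above the bench with contact force near zero (under about 1.2 N, sensor noise).
- **Disagreements:** The networks gave two false hits: the square key in the first measurement and the rocker in the second wrist picture. The robust pose fit discounted both, and nothing else disagreed.

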